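Stack disc springs in alternation

TASK

One conical disc spring already sits in the round well of the stacking fixture. Build a stack of three by sliding the two discs on the deck into the well, without lifting them off the deck, one after the other, in the order that makes the faces alternate (hollow side up, hollow side down, and so on), so that each lies flat and centred. Then swing the keeper arm fully over the stack as far as its stop, and leave the spare disc on the side ledge and the things around the fixture where they are.

Things in the scene. Friction and masses are not known exactly. Their poses are not given: they have to be found in the camera images.
- fixture: Aluminium stacking fixture, fixed. Origin on the table under the well's centre; at yaw 0 its x points away from the robot, y left, z up. Its flat deck, 42.5 mm above the table, spans x -145 to +50, y -100 to +100 mm; a round well of 63 mm diameter opens in it at x = y = 0. A side ledge 21.5 mm above the table (x -60 to +20, y -180 to -100 mm) carries the spare disc, over a stub.
- well (a point): Centre of the well's floor, 21.5 mm above the table and 21 mm below the deck; a stub arbor 26.4 mm across stands on it, flush with the top of the lowest disc. Two alternating discs fill the well to 1 mm below the deck, three reach 9 mm above the deck. Axes as the fixture's.
- deck (a point): Centre of the well's mouth, level with the deck's top, 21 mm above the well's floor. Axes as the fixture's. A horseshoe back stop 9 mm high (inner radius 32, outer 40 mm) stands on the deck round the well's far side, from -64 to +64 degrees of +x; it is open towards the rest of the deck.
- keeper (a joint): Angle of the keeper arm, rad: 0 swung open (arm pointing away from the robot, to the rear of the fixture), grows as it swings clockwise seen from above, 1.75 at its stop, over the middle of the well. It moves freely (under 1 N at the handle) and stays where it is left.
- keeper_pivot (a point): Pivot axis of the keeper (vertical), at the underside of the arm, 54.5 mm above the table, at x = +22, y = +46 mm of the fixture. The flat steel arm is 66 mm long, 16 mm wide, 5.5 mm thick.
- keeper_handle (a point): Middle of the black upright handle pin on the keeper arm, 55 mm from the pivot axis; the pin is 12 mm across and stands 30 mm up from the arm, to 90 mm above the table; this point is 76.5 mm above the table. At joint angle q the direction from pivot to pin is turned -(0.268 + q) rad from the fixture's x.
- cup_1: Grey steel conical disc spring lying hollow side up, like a dish: plain face up, outer rim raised (6 to 10 mm above its underside), rim of the hole at the bottom. It is 60 mm across, with a 30 mm hole, 4 mm thick at its rims and 10 mm high overall. Origin on its axis at mid-height (5 mm above its underside), z up. Starts on the deck, on the left or the right.
- dome_1: Grey steel conical disc spring lying hollow side down, like a dome: dark turned groove round its upper face, outer rim at the bottom (0 to 4 mm), rim of the hole on top. It is 60 mm across, with a 30 mm hole, 4 mm thick at its rims and 10 mm high overall. Origin on its axis at mid-height (5 mm above its underside), z up. Starts on the deck, on the left or the right.
- cup_2: Grey steel conical disc spring lying hollow side up, like a dish: plain face up, outer rim raised (6 to 10 mm above its underside), rim of the hole at the bottom. It is 60 mm across, with a 30 mm hole, 4 mm thick at its rims and 10 mm high overall. Origin on its axis at mid-height (5 mm above its underside), z up. Starts lowest in the well or as the spare on the ledge.
- dome_2: Grey steel conical disc spring lying hollow side down, like a dome: dark turned groove round its upper face, outer rim at the bottom (0 to 4 mm), rim of the hole on top. It is 60 mm across, with a 30 mm hole, 4 mm thick at its rims and 10 mm high overall. Origin on its axis at mid-height (5 mm above its underside), z up. Starts lowest in the well or as the spare on the ledge.
- marker_bench: Red-capped marker pen, 128 mm long, lying on the bench nearer the robot; not part of the job. Origin at the middle of its underside.
- cutters_bench: Red-handled cutters, 140 mm long, lying in the black tray on the right; not part of the job. Origin at the middle of their underside.
- reel_bench: Solder reel, 57 mm across, 32 mm high, standing on the bench to the left; not part of the job. Origin at the middle of its underside.
Things that resemble listed ones, but are neither listed nor needed, are in the scene too. Leave any yellow look-alike of the dome_1 alone.

How it is judged:
By the outcome, as a careful person would: the job done as asked, in the order asked, and still so for the second after the job is handed in, with the robot touching nothing.
It also fails if it takes over 62 s, if anything falls off the work surface, if the arm or the gripper's body presses on something with over 40 N, if the wrist force passes 120 N, or if a joint passes its speed limit or range.

ROBOT

A 6-joint arm with a two-finger parallel gripper is mounted at the origin on a cart in front of the work surface, level with it; the furniture and walls round the work are solid. World frame = base frame: x ahead of the robot, y to its left, z up, the work surface at z = 0. Lengths are in m, angles in rad, forces in N, time in s.
With the tool pointing down it reaches from about 0.375 to 0.9 m from the base axis. Payload 3.1 kg.
Tool frame: the origin (TCP) lies at the very end of the fingers, on their centre line; the grasp point (between the pads) lies 19 mm behind it; z points along the fingers, y is the line along which they close (so a half turn about z gives the same grasp; the last joint's range is limited). The gripper opens to 85 mm and grips with 20 to 120 N. Pads are 22 mm wide; open, the fingers measure 114 mm over their backs; the gripper's body (76 mm by 85 mm) begins 54 mm behind the grasp point. The pads swing forward as they close: fully open they stand 13 mm farther back than shut.
Start: joints at [-1.512, 0.527, 1.433, -0, 1.181, -0.178], TCP at [0.147, -0.607, 0.231] pointing down, gripper open.
Joint ranges: [-3.08, 3.08], [-0.75, 2.2], [0.22, 2.44], [-1.43, 4.57], [0, 2.65], [-2.85, 2.85]. Speed limits (rad/s): [2.79, 2.79, 3.14, 3.14, 3.14, 3.14].

INTERFACE

Orientations are given as a unit quaternion [x, y, z, w].
In Python, from station import sense, snapshot, camera_params, sign_off gives the robot as it stands.
- The arm moves only by the shell command python3 -m handwheel 'ROWS' [OPENING] [FORCE]. ROWS is JSON, a list that holds one entry, the list of rows, each a list of 4 numbers: the shift along the tool's x, y, z in units of 25 mm (1.0 is 25 mm), then the turn about the tool's z in units of 6 degrees (1.0 is 6 degrees). A call has 1 to 20 rows; each row shifts and turns the commanded pose from where the row before left it, along the tool's axes as they then stand; what a row does not reach is not made up. A row lasts 1/8 s, in which the tool goes at most 62.5 mm and 10.7 degrees, less where a joint would pass 70% of its speed; a pose out of reach is approached as far as the arm can. A call is refused whole if a number of a shift passes 1 or a number of a turn 1, either way. A call with a gripper value outside its range is refused whole. OPENING is the finger opening in mm, from 0 to 85.4, set as the call begins (- or left out, the last holds). The fingers move at their own pace and stop on an object; FORCE is the grip in N (left out, the last holds). Time passes only in rows, so rows that do not move let the fingers close. It gives the time, the measured TCP pose, the force, the opening and the grip force at its end, in the units of the state.
- sense(): the state, without advancing time (a new reading comes with each control period).
- snapshot(name): name is "scene" or "side" or "wrist"; returns (picture, depth): 400x640x3 uint8, red, green, blue; 400x640 float32, m along the optical axis (not along the pixel's ray), 0 where there is no reading.
- camera_params(name): a dict with "mtx" (3x3 intrinsics, pixels), "extrinsics" (4x4, takes a point from camera to world coordinates); the wrist camera has in their place "hand_eye" (4x4, takes a point from camera to tool coordinates, whose origin is the TCP and whose axes are the flange's). Camera axes: x right, y up, looking along -z (the intrinsics and any distortion apply to the point x, -y, -z); pixel columns grow to the right and rows downward; lengths in m; the calibration is good to about 2 mm. A picture is of the moment at which its call begins: read the wrist's pose just before it. camera_params takes no time and is no camera call.
- sign_off(): hands the job in; it is judged then, once.
The state is a dict: "t": time; "q": joint angles; "qd": joint speeds; "tau": joint torques, N m; "tcp_pos": TCP position; "tool_rot": TCP orientation; "force": force on the tool from outside, world axes, zero at the start; "ft_torque": the same for the moment, N m; "finger_gap": opening from 0.0 (shut) to 1.0 (fully open); "gripper_force": force on a finger pad.
Only numpy, scipy, OpenCV 4.12 (cv2) and the standard library are available. Lean on these libraries where they do the work, as an engineer would, in place of code of your own. Each camera call takes 0.05 s, during which the arm holds its last target. There are 200 camera calls.

## Working session

There is one attempt and no reset: what is moved stays moved. The work goes in short steps, Python scripts to look and compute and a shell command to move; the robot and the scene stay as the last step left them, time stands still between calls to the robot, and variables do not carry over. Pictures are saved under pics/ and viewed, at most 10 in all, crops included, and the job is handed in when it is done.

```bash
ls; mkdir -p pics; cat > h.py <<'E'
import numpy as np, cv2
from station import sense, snapshot, camera_params
from scipy.spatial.transform import Rotation as R
def params(n):
    p=camera_params(n); return p
def toworld(n,u,v,d=None,z=None,s=None,p=None):
    p=p or camera_params(n); K=np.array(p['mtx'])
    dist=np.array(p.get('dist',p.get('distortion',np.zeros(5))),float)
    xy=cv2.undistortPoints(np.array([[[u,v]]],float),K,dist)[0,0]
    ray=np.array([xy[0],-xy[1],-1.])
    if 'extrinsics' in p: T=np.array(p['extrinsics'])
    else:
        W=np.eye(4);W[:3,:3]=R.from_quat(s['tool_rot']).as_matrix();W[:3,3]=s['tcp_pos'];T=W@np.array(p['hand_eye'])
    o=T[:3,3];r=T[:3,:3]@ray
    if d is None: d=(z-o[2])/r[2]
    return o+d*r
def topix(n,P,s=None):
    p=camera_params(n);K=np.array(p['mtx'])
    if 'extrinsics' in p: T=np.array(p['extrinsics'])
    else:
        W=np.eye(4);W[:3,:3]=R.from_quat(s['tool_rot']).as_matrix();W[:3,3]=s['tcp_pos'];T=W@np.array(p['hand_eye'])
    c=np.linalg.inv(T)@np.append(P,1);x=np.array([c[0],-c[1],-c[2]]);return (K@x/x[2])[:2]
E
python3 - <<'E'
from h import *
s=sense();print(s)
for n in('scene','side','wrist'):
    im,d=snapshot(n);cv2.imwrite(f'pics/{n}0.png',im[:,:,::-1]);np.save(f'pics/{n}0.npy',d)
    print(n,camera_params(n))
a=[cv2.imread(f'pics/{n}0.png') for n in('scene','side')]
cv2.imwrite('pics/both0.png',np.vstack([cv2.resize(x,(480,300),interpolation=cv2.INTER_AREA) for x in a]))
E
```

```text
pics
{'t': 0.0, 'q': array([-1.51150458e+00,  5.28517943e-01,  1.43386998e+00, -4.40988168e-05,
        1.18137738e+00, -1.78515803e-01]), 'qd': array([ 0.00077763, -0.00025206, -0.00027067,  0.00111394, -0.00022929,
        0.00036061]), 'tau': array([-4.95592085e-04, -4.42344153e+01, -1.78025633e+01, -2.26052193e-04,
        8.37506843e-03,  2.94489233e-06]), 'tcp_pos': array([ 0.14719792, -0.60670236,  0.23031207]), 'tool_rot': array([ 9.92937689e-01,  1.18632056e-01,  4.43665312e-05, -1.08561150e-03]), 'force': array([-0.44624733, -0.38749528, -1.47960906]), 'ft_torque': array([-0.03796077, -0.04534628,  0.03431229]), 'gripper_force': 0.0, 'finger_gap': 0.9982003926703359}
scene {'mtx': array([[373.23808656,   0.        , 314.52373536],
       [  0.        , 373.23808656, 205.50915029],
       [  0.        ,   0.        ,   1.        ]]), 'extrinsics': array([[ 0.88592062,  0.27168485, -0.37594149,  0.12661385],
       [-0.46363659,  0.54250625, -0.70051986, -0.71223214],
       [ 0.01362998,  0.79490522,  0.60658051,  0.74815511],
       [ 0.        ,  0.        ,  0.        ,  
[... 265 characters left out ...]
[-0.38985401, -0.51444192,  0.76378227,  0.75342617],
       [ 0.0029108 ,  0.82871522,  0.55966294,  0.59476474],
       [ 0.        ,  0.        ,  0.        ,  1.        ]])}
wrist {'mtx': array([[275.72773477,   0.        , 317.94710015],
       [  0.        , 275.72773477, 199.03596172],
       [  0.        ,   0.        ,   1.        ]]), 'hand_eye': array([[ 5.31762191e-04,  9.54420403e-01,  2.98465092e-01,
         7.60787709e-02],
       [ 9.99999729e-01, -3.55472713e-04, -6.44938524e-04,
        -4.18386448e-04],
       [-5.09446290e-04,  2.98465354e-01, -9.54420333e-01,
        -1.43484674e-01],
       [ 0.00000000e+00,  0.00000000e+00,  0.00000000e+00,
         1.00000000e+00]])}
```

View pics/scene0.png

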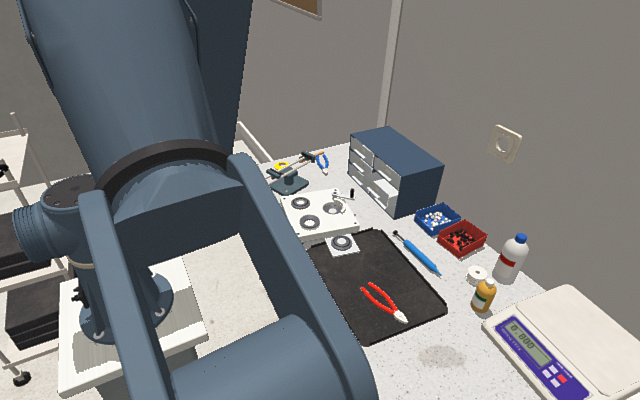

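The scene view shows the fixture at (318,213), with discs on the deck at (300,202) and (311,222). The well is at (334,207), the ledge spare at (342,242), and the yellow look-alike near (280,168). The arm fills the left of the view. Next I'll combine an enlarged crop with the side view.

```bash
python3 - <<'E'
import cv2,numpy as np
a=cv2.imread('pics/scene0.png')[150:270,260:380]; b=cv2.imread('pics/side0.png')
A=cv2.resize(a,(400,400),interpolation=cv2.INTER_CUBIC)
B=cv2.resize(b,(400,250),interpolation=cv2.INTER_AREA)
c=np.zeros((400,800,3),np.uint8);c[:,:400]=A;c[:250,400:]=B;cv2.imwrite('pics/c1.png',c)
E
```

```text
(no output)
```

View pics/c1.png

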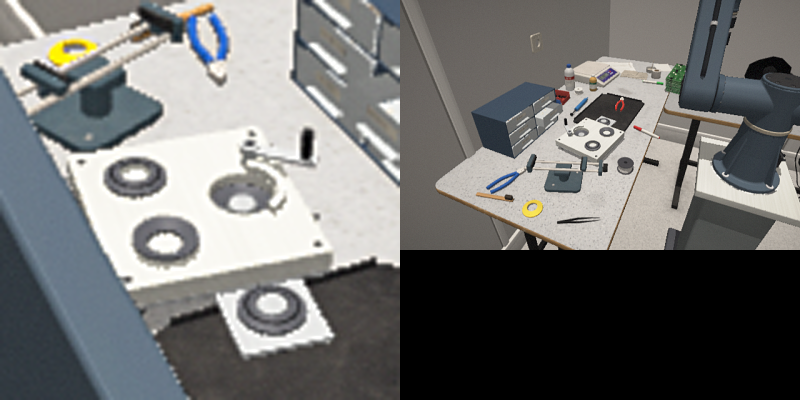

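The crop shows the left deck disc at scene (300,202), which looks grooved. The right one is at (310,222) and looks plain, the spare at (342,242) looks grooved, and the well mouth is at (332,207). The yellow look-alike at (282,166) is not wanted. I'll confirm this with the wrist camera from above.

```bash
python3 - <<'E'
from h import *
for n,(u,v),z in [('well',(332,207),.0425),('L',(300.5,202.5),.0475),('R',(309.5,222),.0475),('spare',(341.6,242.4),.0265),('hand',(352,194),.0765)]:
    d=np.load('pics/scene0.npy')
    print(n,toworld('scene',u,v,z=z),toworld('scene',u,v,d=d[int(v),int(u)]))
s=sense();print(R.from_quat(s['tool_rot']).as_matrix().round(3))
E
```

```text
well [0.60893641 0.07165149 0.0425    ] [0.61805956 0.08647869 0.0291525 ]
L [0.52885113 0.13029586 0.0475    ] [0.5312174  0.13525226 0.04337821]
R [0.51085666 0.03307345 0.0475    ] [0.51404795 0.0392635  0.04168079]
spare [ 0.56262417 -0.06535819  0.0265    ] [ 0.55977912 -0.06957917  0.03120894]
hand [0.67401548 0.06351411 0.0765    ] [0.67268599 0.06163003 0.07813127]
[[ 0.972  0.236 -0.   ]
 [ 0.236 -0.972  0.002]
 [ 0.    -0.002 -1.   ]]
```

```bash
python3 -m handwheel '[[[0.5,-0.5,-0.2,0],[1,-1,-0.2,0],[1,-1,-0.2,0],[1,-1,-0.2,0],[1,-1,0,0],[1,-1,0,0],[1,-1,0,0],[1,-1,0,0],[1,-1,0,0],[1,-1,0,0],[1,-1,0,0],[1,-1,0,0],[1,-1,0,0],[1,-1,0,0],[1,-1,0,0],[1,-1,0,0],[1,-1,0,0],[1,-1,0,0],[1,-1,0,0],[1,-1,0,0]]]' 42
```

```text
t: 2.65
tcp_pos: [0.5058, -0.0167, 0.2517]
tool_rot: [0.993, 0.119, -0.0, -0.0]
force: [0.2, 0.5, -0.2]
finger_gap: 0.494
gripper_force: 0.0
```

```bash
python3 -m handwheel '[[[1,-1,0,0],[0.8,-0.8,0,0],[0,0,0,0],[0,0,0,0]]]'
python3 - <<'E'
from h import *
s=sense();im,d=snapshot('wrist');cv2.imwrite('pics/w1.png',im[:,:,::-1]);np.savez('pics/w1.npz',d=d,p=s['tcp_pos'],r=s['tool_rot'])
cv2.imwrite('pics/w1b.png',cv2.resize(im[:,:,::-1],(800,500),interpolation=cv2.INTER_CUBIC));print(s['tcp_pos'])
E
```

```text
t: 3.15
tcp_pos: [0.5382, 0.0358, 0.2513]
tool_rot: [0.993, 0.119, -0.001, 0.0]
force: [-0.3, 0.6, 0.4]
finger_gap: 0.494
gripper_force: 0.0
[0.53823902 0.03575772 0.2513224 ]
```

View pics/w1b.png

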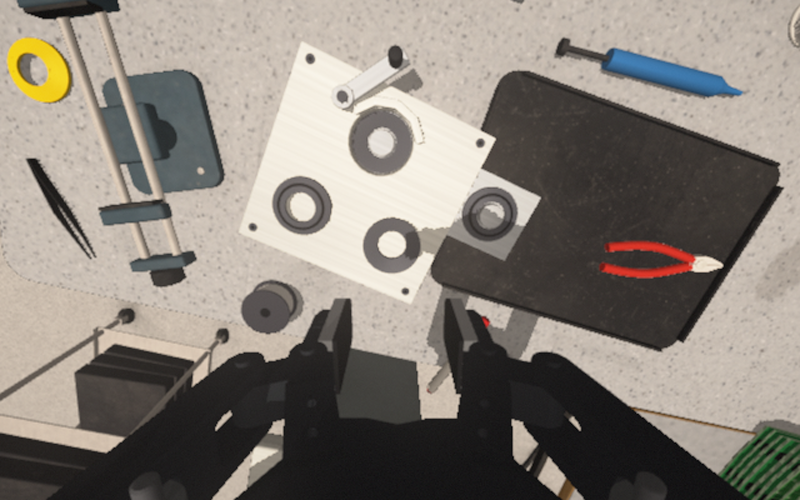

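The wrist view, in shown pixels, has the left deck disc at (302,205) with a dark groove, so it is dome_1. The right deck disc at (391,244) is plain, so cup_1. The well disc at (380,140) looks plain, the ledge spare at (489,214) is grooved, and the yellow one at (38,70) is left alone. I'll measure and check with one close crop.

```bash
python3 - <<'E'
from h import *
f=np.load('pics/w1.npz');s={'tcp_pos':f['p'],'tool_rot':f['r']}
g=lambda u,v,z:toworld('wrist',u/1.25,v/1.25,z=z,s=s)
fx=np.array([[50,100],[50,-100],[-145,-100],[-145,100]])/1000
W=np.array([g(u,v,.0425)[:2] for u,v in[(303,41),(495,140),(410,303),(240,232)]])
a,b=fx-fx.mean(0),W-W.mean(0)
th=np.arctan2((a[:,0]*b[:,1]-a[:,1]*b[:,0]).sum(),(a*b).sum());Rm=np.array([[np.cos(th),-np.sin(th)],[np.sin(th),np.cos(th)]])
o=W.mean(0)-Rm@fx.mean(0);print('yaw',np.degrees(th),'o',o);print('res',(W-(fx@Rm.T+o)).round(4).tolist())
for n,u,v,z in[('well',380,140,.0425),('L',302,205.5,.0445),('R',391,244.5,.0525),('spare',489,214,.0265),('handletop',396,56,.09),('piv',344,97,.06)]:
    p=g(u,v,z);print(n,p.round(4),'fix',(Rm.T@(p[:2]-o)).round(4))
im=cv2.imread('pics/w1.png')[80:225,200:440];cv2.imwrite('pics/w1c.png',cv2.resize(im,None,fx=3.3,fy=3.3,interpolation=cv2.INTER_CUBIC))
E
```

```text
yaw -11.112897667728674 o [0.60665046 0.06862292]
res [[0.0003, -0.0002], [-0.0011, 0.0009], [0.0009, 0.0005], [-0.0001, -0.0011]]
well [0.6088 0.0706 0.0425] fix [0.0017 0.0024]
L [0.5275 0.134  0.0445] fix [-0.0903  0.0489]
R [0.5108 0.0362 0.0525] fix [-0.0878 -0.0503]
spare [ 0.5619 -0.0606  0.0265] fix [-0.019  -0.1354]
handletop [0.6738 0.0702 0.09  ] fix [0.0656 0.0145]
piv [0.6371 0.1092 0.06  ] fix [0.022  0.0457]
```

View pics/w1c.png

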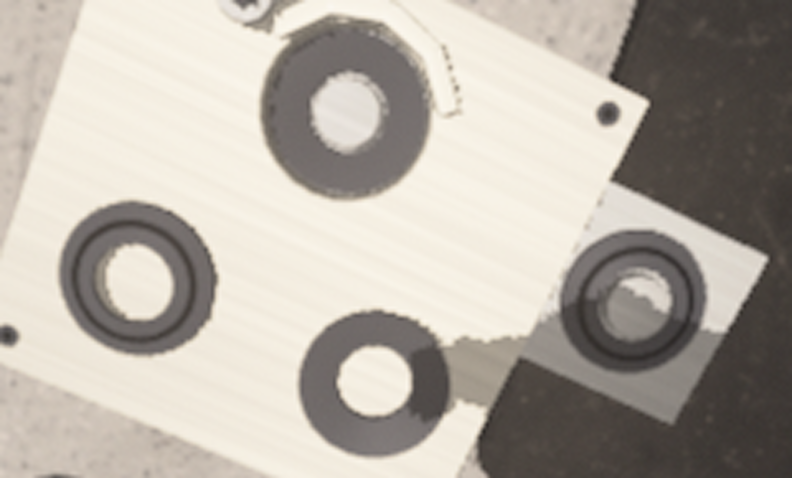

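Close crop confirms it: dome_1 is grooved (crop (137,278)), cup_1 is plain (crop (375,383)), the well disc is plain (cup_2), and the spare on the ledge is grooved (dome_2). The order is therefore dome_1, then cup_1. The fixture fit is good to about 1 mm.

Next I'll measure the fingertip height in the tool frame at this opening, then work out the move.

```bash
python3 - <<'E'
from h import *
f=np.load('pics/w1.npz');d=f['d'];p=camera_params('wrist');K=np.array(p['mtx']);H=np.array(p['hand_eye'])
v,u=np.mgrid[:400,:640];x=(u-K[0,2])/K[0,0]*d;y=-(v-K[1,2])/K[1,1]*d
P=(np.stack([x,y,-d],-1)@H[:3,:3].T+H[:3,3]);m=(d>0)&(abs(P[...,1])<.07)&(abs(P[...,0])<.03)&(P[...,2]>-.06)&(P[...,2]<.02)
for nm,mm in(('left',m&(P[...,1]<0)),('right',m&(P[...,1]>0))):
    Q=P[mm];print(nm,mm.sum(),'x',np.percentile(Q[:,0],[1,50,99]).round(4),'y',np.percentile(Q[:,1],[1,25,50,75,99]).round(4),'z',np.percentile(Q[:,2],[1,50,90,99,100]).round(4))
    T=Q[Q[:,2]>-.02];print(len(T),np.percentile(T,[2,50,98],axis=0).round(4).tolist())
L=np.array([.5275,.134]);W=np.array([.6067,.0688]);D=(W-L)/np.hypot(*(W-L));h=np.degrees(np.arctan2(D[1],D[0]))
s=sense();print(h,np.hypot(*(W-L)),s['q'].round(3),'start TCP',L-D*.045)
E
```

```text
left 4765 x [-0.0109  0.0069  0.0133] y [-0.0539 -0.0427 -0.0353 -0.0249 -0.0214] z [-0.0599 -0.0534 -0.0213 -0.0073 -0.0023]
432 [[-0.0098, -0.0345, -0.0198], [0.0068, -0.0231, -0.0139], [0.0111, -0.0214, -0.0036]]
right 4766 x [-0.0109  0.0069  0.0134] y [0.0203 0.0238 0.0344 0.0416 0.0528] z [-0.0599 -0.0535 -0.0215 -0.007  -0.0026]
424 [[-0.0102, 0.0203, -0.0197], [0.0067, 0.0219, -0.0136], [0.0111, 0.0333, -0.0038]]
-39.46231541156719 0.10258498915533407 [-0.141  0.388  1.623 -0.     1.131  1.192] start TCP [0.49275807 0.16260068]
```

```bash
python3 -m handwheel '[[[-0.1,-0.9,0.4,0],[-0.1,-0.9,0.4,0],[-0.1,-0.9,0.4,0],[-0.1,-0.9,0.4,0],[-0.1,-0.9,0.4,0],[-0.07,-0.86,0.4,0],[0,0,0.6,1],[0,0,0.6,1],[0,0,0.6,1],[0,0,0.6,1],[0,0,0.6,1],[0,0,0.6,1],[0,0,0.6,1],[0,0,0.6,1],[0,0,0.4,0.86],[0,0,0,0],[0,0,0,0]]]'
python3 - <<'E'
from h import *
s=sense();M=R.from_quat(s['tool_rot']).as_matrix();print(s['q'].round(2),s['force'].round(2),s['tcp_pos'],np.degrees(np.arctan2(M[1,0],M[0,0])),M[2,2])
im,d=snapshot('wrist');cv2.imwrite('pics/w2.png',im[:,:,::-1]);np.savez('pics/w2.npz',d=d,p=s['tcp_pos'],r=s['tool_rot'])
m=cv2.resize(im[:,:,::-1],(800,500),interpolation=cv2.INTER_CUBIC)
for P in((.5275,.134,.0445),(.6067,.0688,.0425)):
    q=topix('wrist',P,s)*1.25;print(q);cv2.drawMarker(m,tuple(int(a) for a in q),(0,0,255),0,10)
cv2.imwrite('pics/w2b.png',m)
E
```

```text
t: 5.32
tcp_pos: [0.4941, 0.1619, 0.0618]
tool_rot: [0.941, -0.338, 0.0, -0.0]
force: [0.4, -0.3, 0.6]
finger_gap: 0.491
gripper_force: 0.0
[ 0.1   0.66  1.83 -0.    0.65  2.36] [ 0.38 -0.29  0.6 ] [0.49414831 0.1619396  0.06178135] -39.5168157840585 -0.9999998399791992
[398.29930536 212.68074411]
[398.37176874 -47.51918484]
```

View pics/w2b.png

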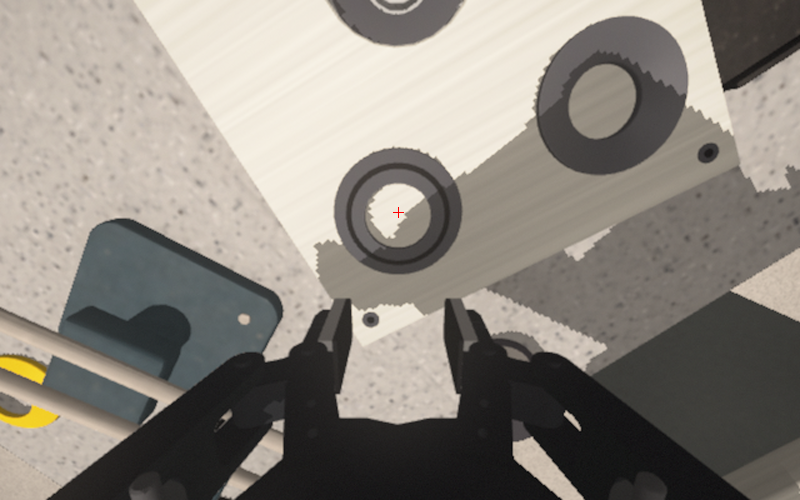

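Dome_1 is centred between the fingers, with its hole at (398,210), and the well lies straight ahead at x≈397. I'll descend gently.

```bash
python3 -m handwheel '[[[0,0,0.3,0],[0,0,0.3,0],[0,0,0.14,0],[0,0,0,0],[0,0,0,0]]]'; python3 -m handwheel '[[[0,0,0.04,0],[0,0,0,0]]]'
```

```text
t: 6.0
tcp_pos: [0.4939, 0.1625, 0.0428]
tool_rot: [0.941, -0.338, -0.0, 0.0]
force: [0.2, 0.2, -0.0]
finger_gap: 0.494
gripper_force: 0.0
t: 6.25
tcp_pos: [0.494, 0.1625, 0.0419]
tool_rot: [0.941, -0.338, 0.0, -0.0]
force: [1.1, 1.2, 0.5]
finger_gap: 0.492
gripper_force: 0.0
```

```bash
python3 -m handwheel '[[[0.3,0.03,0.02,0],[0.2,0,0,0],[0.3,0,0,0],[0.4,0,0,0],[0.4,0,0,0],[0.4,0,0,0],[0.4,0,0,0],[0.4,0,0,0],[0.4,0,0,0],[0.3,0,0,0],[0.2,0,0,0],[0.1,0,0,0],[0,0,0,0],[0,0,0,0]]]'
python3 - <<'E'
from h import *
s=sense();M=R.from_quat(s['tool_rot']).as_matrix();print(s['force'].round(2),s['tcp_pos'])
im,d=snapshot('wrist');cv2.imwrite('pics/w3.png',im[:,:,::-1])
m=im[20:260,170:470,::-1].copy();m=cv2.resize(m,None,fx=2.5,fy=2.5,interpolation=cv2.INTER_CUBIC)
for P in((*(s['tcp_pos']+.0324*M[:,0])[:2],.0425),(.6067,.0688,.0425)):
    q=(topix('wrist',P,s)-[170,20])*2.5;print(q);cv2.drawMarker(m,tuple(int(a) for a in q),(0,0,255),0,10)
cv2.imwrite('pics/w3b.png',m)
E
```

```text
t: 8.0
tcp_pos: [0.5667, 0.1015, 0.0414]
tool_rot: [0.941, -0.338, 0.0, -0.0]
force: [-0.2, 0.6, 0.0]
finger_gap: 0.489
gripper_force: 0.0
[-0.16  0.64  0.02] [0.56668289 0.10148368 0.04135319]
[370.22598411 442.94956843]
[369.07201563 354.13798123]
```

View pics/w3b.png

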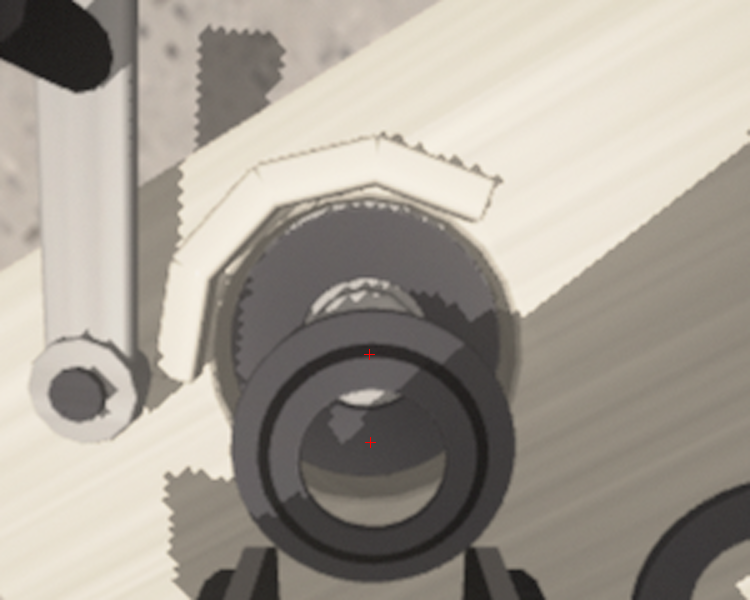

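Dome_1 is at the mouth, centre (373,440), with the well centre at about (368,350). It sits about 1 mm to the right with about 18.5 mm to go. I'll finish slowly.

```bash
python3 -m handwheel '[[[0.1,-0.05,0,0],[0.1,0,0,0],[0.1,0,0,0],[0.08,0,0,0],[0.08,0,0,0],[0.08,0,0,0],[0.08,0,0,0],[0.07,0,0,0],[0.05,0,0,0],[0.03,0,0,0],[0,0,0,0],[0,0,0,0]]]'
python3 - <<'E'
from h import *
s=sense();M=R.from_quat(s['tool_rot']).as_matrix();print(s['force'].round(2),s['tcp_pos'])
im,d=snapshot('wrist');cv2.imwrite('pics/w4.png',im[:,:,::-1])
m=im[60:280,190:450,::-1].copy();m=cv2.resize(m,None,fx=2.5,fy=2.5,interpolation=cv2.INTER_CUBIC)
cv2.imwrite('pics/w4b.png',m)
E
```

```text
t: 9.55
tcp_pos: [0.5824, 0.0901, 0.0413]
tool_rot: [0.941, -0.338, 0.0, 0.0]
force: [-0.7, -0.3, -0.0]
finger_gap: 0.494
gripper_force: 0.2
[-0.72 -0.31 -0.01] [0.58235527 0.09006975 0.04133113]
```

View pics/w4b.png

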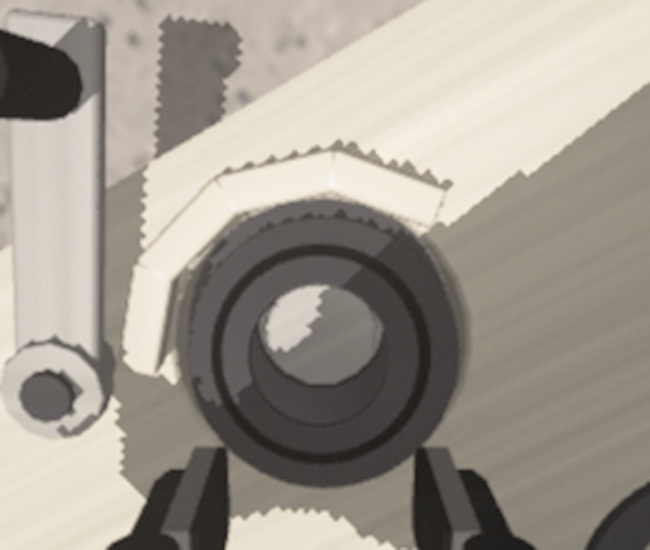

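It looks nearly in, with its rim at 187–463 px wide. I'll use depth to check whether it has dropped flat.

```bash
cat > prof.py <<'E'
from h import *
def cloud(s,d):
    p=camera_params('wrist');K=np.array(p['mtx']);v,u=np.mgrid[:400,:640]
    X=np.stack([(u-K[0,2])/K[0,0]*d,-(v-K[1,2])/K[1,1]*d,-d],-1)
    W=np.eye(4);W[:3,:3]=R.from_quat(s['tool_rot']).as_matrix();W[:3,3]=s['tcp_pos'];T=W@np.array(p['hand_eye'])
    P=X@T[:3,:3].T+T[:3,3];return P[d>0]
def prof(s,d,c):
    P=cloud(s,d);y=np.radians(-11.1);Q=(P[:,:2]-c)@np.array([[np.cos(y),-np.sin(y)],[np.sin(y),np.cos(y)]])
    r=np.hypot(*Q.T);a=np.degrees(np.arctan2(Q[:,1],Q[:,0]))
    for lo,hi in((5,13),(16,19),(21,25),(25,29),(35,45)):
        print(lo,hi,[f'{1000*np.median(P[m,2]):.1f}' if (m:=(r>lo/1000)&(r<hi/1000)&(abs((a-b+180)%360-180)<20)&(P[:,2]<.06)).sum()>5 else '-' for b in range(-180,180,45)])
E
python3 - <<'E'
from prof import *
s=sense();im,d=snapshot('wrist');prof(s,d,np.array([.6067,.0688]))
E
```

```text
5 13 ['32.1', '32.0', '32.0', '32.2', '32.2', '32.2', '32.3', '32.3']
16 19 ['32.0', '47.7', '43.8', '40.7', '40.2', '42.9', '28.7', '46.6']
21 25 ['49.4', '46.6', '41.2', '37.2', '36.1', '39.7', '44.7', '48.1']
25 29 ['48.6', '45.7', '38.9', '31.4', '30.7', '37.0', '43.4', '48.0']
35 45 ['43.6', '43.4', '43.5', '44.3', '51.3', '52.2', '43.6', '43.5']
```

Dome_1 is tilted: the far rim is down in the dish and the near rim is still on the lip, at about 18°. I'll ease it a bit further forward so the rear clears the edge.

```bash
python3 -m handwheel '[[[0.03,0,0,0],[0.03,0,0,0],[0.03,0,0,0],[0.03,0,0,0],[0,0,0,0]]]'
python3 - <<'E'
from prof import *
s=sense();im,d=snapshot('wrist');prof(s,d,np.array([.6067,.0688]))
E
```

```text
t: 10.28
tcp_pos: [0.5849, 0.0881, 0.0414]
tool_rot: [0.941, -0.338, 0.0, -0.0]
force: [-0.1, 0.0, 0.6]
finger_gap: 0.489
gripper_force: 0.0
5 13 ['32.1', '32.1', '32.3', '32.4', '32.2', '32.1', '32.1', '32.1']
16 19 ['38.8', '40.5', '40.1', '40.1', '40.6', '41.1', '27.5', '28.2']
21 25 ['39.4', '38.4', '37.9', '38.0', '38.5', '39.4', '39.7', '39.7']
25 29 ['37.8', '36.8', '36.0', '35.2', '36.7', '37.5', '38.0', '38.1']
35 45 ['43.6', '43.5', '43.5', '44.2', '51.3', '52.2', '43.5', '43.5']
```

Nearly flat now, at the expected height. I'll back off upward, move behind cup_1, and check both discs on the way.

```bash
python3 -m handwheel '[[[0,0,-0.8,0],[0,0,-1,0],[-0.3,0.8,-0.6,0],[-0.3,0.8,-0.6,0],[-0.34,0.87,-0.5,0],[-0.34,0.87,-0.5,0],[-0.34,0.87,-0.5,0],[-0.34,0.87,-0.5,0],[0,0,0,-1],[0,0,0,-1],[0,0,0,-1],[0,0,0,-1],[0,0,0,-1],[0,0,0,-1],[0,0,0,-1],[0,0,0,-1],[0,0,0,-1],[0,0,0,-0.7]]]'
python3 -m handwheel '[[[0,0,0,0],[0,0,0,0]]]'
python3 - <<'E'
from prof import *
from scipy.optimize import least_squares
s=sense();M=R.from_quat(s['tool_rot']).as_matrix();print(np.degrees(np.arctan2(M[1,0],M[0,0])))
im,d=snapshot('wrist');cv2.imwrite('pics/w5.png',im[:,:,::-1]);prof(s,d,np.array([.6067,.0688]))
P=cloud(s,d)
def fit(c,k,lo,hi,z0):
    r=np.hypot(*(P[:,:2]-c).T);Q=P[(r>.012)&(r<.034)&(P[:,2]>lo)&(P[:,2]<hi)]
    f=lambda a:Q[:,2]-(a[2]+k*(np.hypot(Q[:,0]-a[0],Q[:,1]-a[1])-.0225)+a[3]*(Q[:,0]-a[0])+a[4]*(Q[:,1]-a[1]))
    q=least_squares(f,[*c,z0,0,0],loss='soft_l1',f_scale=.0007);print(len(Q),q.x.round(4),np.median(abs(q.fun)))
fit([.6067,.0688],-.4,.0335,.0424,.0385)
fit([.5108,.0362],.4,.0455,.0535,.0495)
m=im[:,:,::-1].copy()
for p in((.6067,.0688,.0425),(.5108,.0362,.0525)): cv2.drawMarker(m,tuple(int(round(a)) for a in topix('wrist',p,s)),(0,0,255),0,8)
cv2.imwrite('pics/w5b.png',cv2.resize(m[0:300,170:490],(800,750),interpolation=cv2.INTER_CUBIC)[:600])
E
```

```text
t: 12.58
tcp_pos: [0.466, 0.0215, 0.1664]
tool_rot: [0.987, 0.163, 0.0, 0.0]
force: [0.4, -0.5, -0.8]
finger_gap: 0.498
gripper_force: 0.0
t: 12.82
tcp_pos: [0.466, 0.0215, 0.1664]
tool_rot: [0.987, 0.162, 0.0, 0.0]
force: [-0.0, 0.4, 0.1]
finger_gap: 0.492
gripper_force: 0.0
18.605284981629286
5 13 ['31.9', '32.1', '32.2', '32.2', '32.2', '32.2', '32.0', '32.3']
16 19 ['41.3', '40.9', '40.2', '40.1', '40.2', '28.6', '27.7', '40.2']
21 25 ['39.4', '38.8', '38.1', '37.8', '38.2', '-', '39.8', '39.9']
25 29 ['37.8', '37.0', '36.0', '36.2', '36.4', '-', '38.0', '38.5']
35 45 ['43.5', '43.5', '43.4', '44.5', '-', '-', '43.2', '43.5']
2775 [ 0.6044  0.0724  0.0391  0.0197 -0.0228] 0.0005577325205630007
2422 [0.5091 0.0363 0.0504 0.0052 0.0039] 0.00047814248668855835
```

View pics/w5b.png

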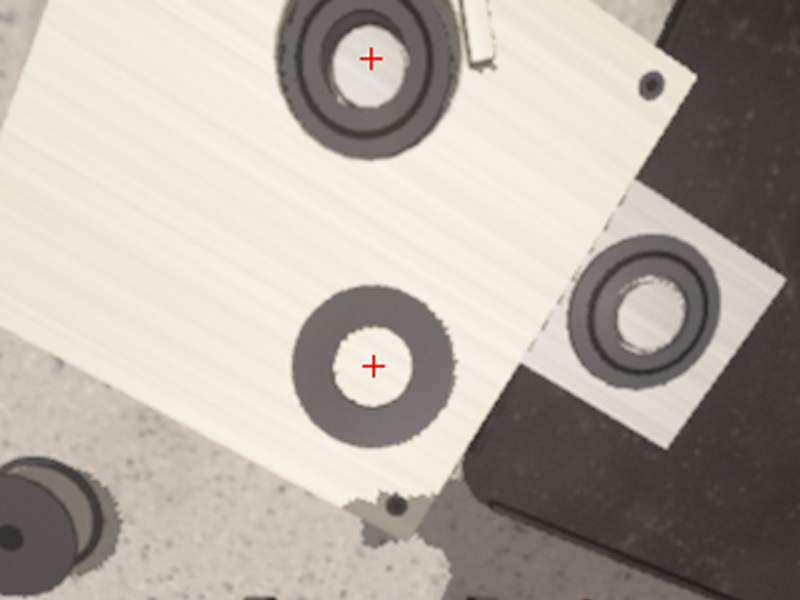

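Dome_1 is seated, its rim at (277–459) concentric with the mouth to about 1 mm. Cup_1's hole is at (373,366), straight ahead of the tool, and the spare is untouched. I'll descend behind cup_1 and push.

```bash
python3 -m handwheel '[[[0,0,0.8,0],[0,0,1,0],[0,0,1,0],[0,0,1,0],[0,0,0.6,0],[0,0,0.3,0],[0,0,0.2,0],[0,0,0,0]]]'
python3 -m handwheel '[[[0.3,0,0,0],[0.2,0,0,0],[0.3,0,0,0],[0.4,0,0,0],[0.4,0,0,0],[0.4,0,0,0],[0.4,0,0,0],[0.4,0,0,0],[0.4,0,0,0],[0.4,0,0,0],[0.2,0,0,0],[0.1,0,0,0],[0,0,0,0],[0,0,0,0]]]'
python3 - <<'E'
from prof import *
s=sense();M=R.from_quat(s['tool_rot']).as_matrix()
im,d=snapshot('wrist');cv2.imwrite('pics/w6.png',im[:,:,::-1])
m=im[60:280,190:450,::-1].copy();m=cv2.resize(m,None,fx=2.5,fy=2.5,interpolation=cv2.INTER_CUBIC)
for P in((*(s['tcp_pos']+.0324*M[:,0])[:2],.0525),(.6067,.0688,.0425)):
    q=(topix('wrist',P,s)-[190,60])*2.5;print(q);cv2.drawMarker(m,tuple(int(a) for a in q),(0,0,255),0,10)
cv2.imwrite('pics/w6b.png',m)
E
```

```text
t: 13.88
tcp_pos: [0.4662, 0.0214, 0.0439]
tool_rot: [0.987, 0.162, 0.0, 0.0]
force: [0.4, -0.7, -0.5]
finger_gap: 0.49
gripper_force: 0.0
t: 15.62
tcp_pos: [0.5583, 0.0526, 0.0438]
tool_rot: [0.987, 0.162, 0.0, -0.0]
force: [0.3, 0.7, -0.5]
finger_gap: 0.495
gripper_force: 0.0
[321.49575559 354.8780625 ]
[322.11081391 256.50195006]
```

View pics/w6b.png

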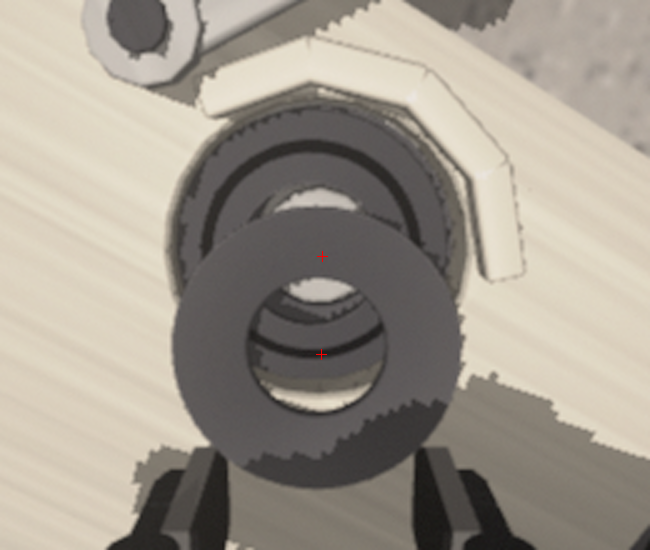

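Cup_1's rim is centred at (317,347) and the mouth at about (319,250), so it is laterally true. Remaining travel is about 18.6 mm, and the rear stop (2 mm gap) serves as a reference.

```bash
python3 -m handwheel '[[[0.1,0.01,0,0],[0.1,0,0,0],[0.1,0,0,0],[0.1,0,0,0],[0.1,0,0,0],[0.1,0,0,0],[0.07,0,0,0],[0.05,0,0,0],[0.02,0,0,0],[0,0,0,0],[0,0,0,0]]]'
python3 - <<'E'
from prof import *
s=sense();M=R.from_quat(s['tool_rot']).as_matrix()
im,d=snapshot('wrist');cv2.imwrite('pics/w7.png',im[:,:,::-1]);prof(s,d,np.array([.6067,.0688]))
m=im[80:280,190:450,::-1].copy();m=cv2.resize(m,None,fx=3,fy=3,interpolation=cv2.INTER_CUBIC)
for P in((*(s['tcp_pos']+.0324*M[:,0])[:2],.0515),(.6067,.0688,.0515)):
    q=(topix('wrist',P,s)-[190,80])*3;print(q);cv2.drawMarker(m,tuple(int(a) for a in q),(0,0,255),0,10)
cv2.imwrite('pics/w7b.png',m)
E
```

```text
t: 17.05
tcp_pos: [0.576, 0.0583, 0.0438]
tool_rot: [0.987, 0.162, -0.0, -0.0]
force: [0.1, 0.3, -0.2]
finger_gap: 0.494
gripper_force: 0.4
5 13 ['32.0', '32.3', '32.3', '32.2', '32.2', '32.1', '32.2', '32.1']
16 19 ['41.8', '47.5', '48.5', '47.8', '46.9', '46.3', '46.5', '46.2']
21 25 ['50.6', '51.4', '51.1', '50.0', '48.8', '48.0', '48.4', '49.4']
25 29 ['52.6', '53.4', '52.8', '51.3', '49.6', '49.1', '49.8', '51.0']
35 45 ['43.6', '43.6', '43.6', '51.2', '51.2', '52.0', '43.4', '43.5']
[385.77999982 363.99607769]
[385.24882254 363.58867326]
```

View pics/w7b.png

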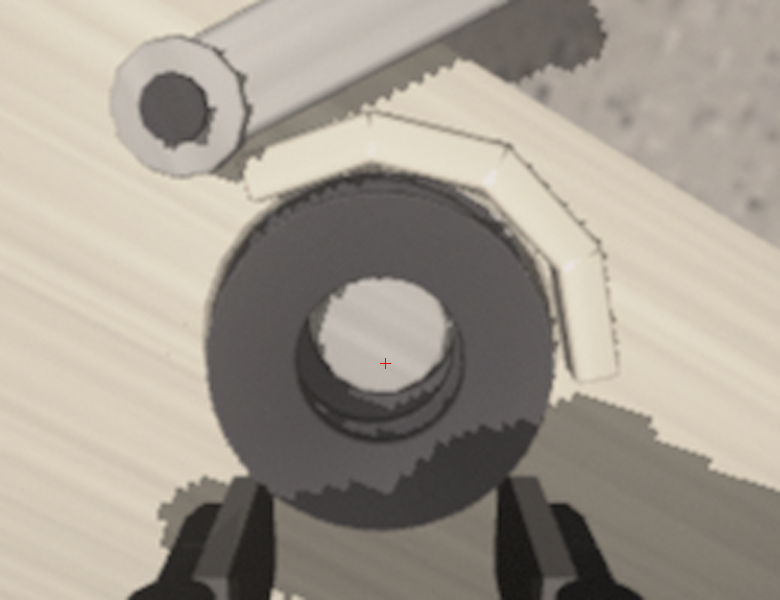

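Cup_1's rim is centred at (379,356), equidistant (193–198 px) from the stop's inner corners, so it is centred to under 1 mm. Depth suggests a slight tilt while the fingers still touch it, so I'll back off and re-measure.

```bash
cat >> prof.py <<'E'
from scipy.optimize import least_squares
def fit(P,c,k,lo,hi,z0):
    c=np.array(c);r=np.hypot(*(P[:,:2]-c).T);Q=P[(r>.012)&(r<.033)&(P[:,2]>lo)&(P[:,2]<hi)]
    for i in range(3):
        f=lambda a:Q[:,2]-(a[2]+k*(np.hypot(Q[:,0]-a[0],Q[:,1]-a[1])-.0225)+a[3]*(Q[:,0]-a[0])+a[4]*(Q[:,1]-a[1]))
        q=least_squares(f,[*c,z0,0,0],loss='soft_l1',f_scale=.0005)
        rr=np.hypot(Q[:,0]-q.x[0],Q[:,1]-q.x[1]);Q=Q[(rr>.0165)&(rr<.0285)&(abs(q.fun)<.003)]
    print(len(Q),q.x.round(4),'tilt deg',np.degrees(np.hypot(*q.x[3:])).round(2),'med',np.median(abs(q.fun)).round(5))
E
python3 -m handwheel '[[[-0.2,0,0,0],[-0.4,0,-0.3,0],[-0.4,0,-0.8,0],[-0.4,0,-0.8,0],[-0.4,0,-0.8,0],[0,0,0,0],[0,0,0,0]]]'
python3 - <<'E'
from prof import *
s=sense();im,d=snapshot('wrist');cv2.imwrite('pics/w8.png',im[:,:,::-1]);prof(s,d,np.array([.6067,.0688]))
P=cloud(s,d)
fit(P,[.6067,.0688],.4,.0445,.0545,.049)
r=np.hypot(*(P[:,:2]-[.54,.06]).T);Q=P[(r<.03)&(abs(P[:,2]-.0435)<.004)];print('deck plane',np.linalg.lstsq(np.c_[Q[:,:2]-[.54,.06],np.ones(len(Q))],Q[:,2],rcond=None)[0].round(4))
E
```

```text
t: 17.98
tcp_pos: [0.5334, 0.0438, 0.1113]
tool_rot: [0.987, 0.162, 0.0, 0.0]
force: [0.3, 0.8, -0.1]
finger_gap: 0.491
gripper_force: 0.0
5 13 ['32.1', '32.1', '32.1', '32.3', '32.3', '32.2', '32.2', '32.1']
16 19 ['42.3', '45.8', '46.9', '47.5', '47.8', '47.6', '46.9', '45.0']
21 25 ['47.9', '48.0', '48.7', '49.6', '50.2', '50.0', '49.2', '48.3']
25 29 ['49.3', '49.6', '50.3', '51.0', '51.3', '51.4', '50.8', '49.9']
35 45 ['43.6', '43.5', '43.5', '45.2', '51.5', '52.0', '43.5', '43.6']
2819 [0.6045 0.0695 0.0487 0.0135 0.0108] tilt deg 0.99 med 0.00049
deck plane [-0.0009 -0.0007  0.0435]
```

Released, the cup shows about 1° of tilt and sits roughly 2 mm back, slightly low, so it isn't centred on the dome's ring. I'll measure cup centre against the horseshoe centre in the same depth frame.

```bash
cat >> prof.py <<'E'
YAW=np.radians(-11.1)
def rel(W0=(.6067,.0688),n=3,save=None):
    s=sense();ims=[snapshot('wrist') for _ in range(n)];P=np.concatenate([cloud(s,d) for _,d in ims])
    if save: np.savez(save,d=ims[0][1],im=ims[0][0],p=s['tcp_pos'],r=s['tool_rot'])
    return analyse(P,W0)
def circ(B,Rr,c):
    q=least_squares(lambda a:np.hypot(B[:,0]-a[0],B[:,1]-a[1])-Rr,c,loss='soft_l1',f_scale=.0004);return q.x,np.median(abs(q.fun))
def analyse(P,W0):
    c,s_=np.cos(YAW),np.sin(YAW);Q=(P[:,:2]-W0)@np.array([[c,-s_],[s_,c]]);z=P[:,2];a=lambda C:np.degrees(np.arctan2(Q[:,1]-C[1],Q[:,0]-C[0]))
    C=np.zeros(2);H=np.zeros(2)
    for i in range(4): # horseshoe top, fixture frame rel W0
        r=np.hypot(*(Q-H).T);m=(z>.0508)&(z<.0535)&(r>.0325)&(r<.0415)&(abs(a(H))<62)
        q=least_squares(lambda h:np.hypot(*(Q[m]-h).T)-.036,H,loss='soft_l1',f_scale=.003);H=q.x
    print('horseshoe',(H*1e3).round(2),m.sum(),'r pct',np.percentile(np.hypot(*(Q[m]-H).T),[2,50,98]).round(4))
    for i in range(5):
        r=np.hypot(*(Q-C).T);A=a(C);B=[]
        for b in list(range(72,288,6)):
            k=(abs((A-b+180)%360-180)<3)&(z>.0472)&(z<.054)&(r<.034)&(r>.02)
            if k.sum()>4: i_=np.argsort(r*k)[-3:].tolist();B.append(Q[i_[0]])
        B=np.array(B);C,e=circ(B,.030,C)
    print('cup rim C',(C*1e3).round(2),len(B),e.round(5))
    for nm,D in(('W0',np.zeros(2)),('cup',C)):
        r=np.hypot(*(Q-D).T);A=a(D);k=(r>.0255)&(r<.0285)&(z>.044)&(z<.056)
        q=np.linalg.lstsq(np.c_[Q[k]-D,np.ones(k.sum())],z[k],rcond=None)[0];print(nm,'ring tilt deg',np.degrees(q[:2]).round(2),'z27',(q[2]*1e3).round(2))
    return H,C
E
python3 - <<'E'
from prof import *
rel(save='pics/w9.npz')
E
```

```text
horseshoe [0.97 1.2 ] 3370 r pct [0.0326 0.036  0.0394]
cup rim C [-2.26  0.11] 36 0.00014
W0 ring tilt deg [2.31 0.53] z27 50.68
cup ring tilt deg [0.7  0.64] z27 50.7
```

The horseshoe centre is at (+1.0,+1.2) mm and the cup at (−2.3,+0.1) mm, so the cup is 3.4 mm short. The fingertips had probably slipped under its raised rim and dragged it back. I'll repeat the push with the tips lower and stop 44.5 mm ahead.

```bash
python3 -m handwheel '[[[0,0,0.8,0],[0,0,0.9,0],[0,0,0.7,0],[0,0,0.3,0],[0,0,0.09,0],[0.3,0,0,0],[0.5,0,0,0],[0.4,0,0,0],[0.2,0,0,0],[0.1,0,0,0],[0.08,0,0,0],[0.06,0,0,0],[0.05,0,0,0],[0.05,0,0,0],[0.04,0,0,0],[0,0,0,0],[0,0,0,0]]]'
python3 - <<'E'
from prof import *
rel(save='pics/w10.npz')
E
```

```text
t: 20.3
tcp_pos: [0.5753, 0.0582, 0.0415]
tool_rot: [0.987, 0.162, -0.0, -0.0]
force: [0.3, 0.2, 0.5]
finger_gap: 0.491
gripper_force: 0.3
horseshoe [1.11 1.4 ] 6715 r pct [0.0326 0.036  0.0394]
cup rim C [-2.01  0.49] 36 0.0002
W0 ring tilt deg [ 1.74 -0.19] z27 50.43
cup ring tilt deg [0.24 0.19] z27 50.45
```

```bash
python3 -m handwheel '[[[0.02,0.02,0,0],[0.02,0.01,0,0],[0.02,0,0,0],[0.02,0,0,0],[0.02,0,0,0],[0.02,0,0,0],[0,0,0,0],[0,0,0,0]]]'
python3 - <<'E'
from prof import *
rel(save='pics/w11.npz')
E
```

```text
t: 21.45
tcp_pos: [0.5787, 0.0584, 0.0416]
tool_rot: [0.987, 0.162, 0.0, 0.0]
force: [-0.1, -0.2, -0.1]
finger_gap: 0.491
gripper_force: 0.4
horseshoe [1.18 1.41] 6536 r pct [0.0326 0.036  0.0394]
cup rim C [1.27 1.32] 36 0.00022
W0 ring tilt deg [-1.01 -1.1 ] z27 50.37
cup ring tilt deg [-0.06 -0.12] z27 50.41
```

The cup is now centred on the horseshoe within 0.1 mm, with about 0.1° of tilt. I'll back off, rise, re-measure, and plan the keeper swing.

```bash
python3 -m handwheel '[[[-0.1,0,0,0],[-0.4,0,0,0],[-0.5,0,-0.3,0],[-0.4,0,-0.9,0],[-0.3,0,-1,0],[0,0,-1,0],[0,0,0,0],[0,0,0,0]]]' 0
python3 - <<'E'
from prof import *
rel(save='pics/w12.npz')
s=sense();print(s['q'].round(2))
f=np.load('pics/w12.npz');P=cloud({'tcp_pos':f['p'],'tool_rot':f['r']},f['d'])
c,k=np.cos(YAW),np.sin(YAW);Rm=np.array([[c,-k],[k,c]]);W=np.array([.6067,.0688])+Rm@[.0011,.0013];print('W',W)
Q=(P[:,:2]-W)@Rm;m=(P[:,2]>.075)&(P[:,2]<.1)&(Q[:,0]>.03)&(Q[:,0]<.12)&(abs(Q[:,1])<.1)
print('handle pts',m.sum(),Q[m].mean(0) if m.any() else '', P[m,2].max() if m.any() else '')
piv=np.array([.022,.046])
for q in(0,.4,.8,1.2,1.6,1.75):
    a=-(.268+q);h=piv+.055*np.array([np.cos(a),np.sin(a)]);print(q,'fix',h.round(4),'world',(W+Rm@h).round(4))
E
```

```text
t: 22.6
tcp_pos: [0.5376, 0.0448, 0.1211]
tool_rot: [0.987, 0.162, -0.001, -0.0]
force: [-0.5, -0.5, 0.3]
finger_gap: -0.002
gripper_force: 0.0
horseshoe [1.11 1.12] 2768 r pct [0.0326 0.036  0.0394]
cup rim C [1.67 0.96] 36 0.00015
W0 ring tilt deg [-1.31 -0.72] z27 50.81
cup ring tilt deg [0.08 0.07] z27 50.8
[-0.12  0.57  1.75  0.    0.82  1.12]
W [0.6080297  0.06986391]
handle pts 187 [0.06115752 0.01326934] 0.09108526613896584
0 fix [0.075  0.0314] world [0.6877 0.0863]
0.4 fix [0.0652 0.0119] world [0.6743 0.069 ]
0.8 fix [ 0.0485 -0.0022] world [0.6552 0.0584]
1.2 fix [ 0.0276 -0.0087] world [0.6335 0.056 ]
1.6 fix [ 0.0059 -0.0066] world [0.6125 0.0623]
1.75 fix [-0.0018 -0.0036] world [0.6056 0.0667]
```

The stack is good: the cup is within 0.6 mm of centre and tilted about 0.1°. The keeper handle is at q≈0.4. I'll push it along fixture −x from its far side with closed fingers, after checking clearance to the cabinet behind.

```bash
python3 - <<'E'
from h import *
im,d=snapshot('scene');p=camera_params('scene');K=np.array(p['mtx']);T=np.array(p['extrinsics']);v,u=np.mgrid[:400,:640]
X=np.stack([(u-K[0,2])/K[0,0]*d,-(v-K[1,2])/K[1,1]*d,-d],-1)@T[:3,:3].T+T[:3,3]
blue=(im[...,2].astype(int)-im[...,0]>20)&(d>0)&(X[...,0]>.6)&(X[...,0]<1.1)&(abs(X[...,1]-.05)<.25)&(X[...,2]>.03)
Q=X[blue];print(len(Q),np.percentile(Q,[1,50,99],axis=0).round(3))
m=(d>0)&(X[...,0]>.7)&(X[...,0]<.86)&(abs(X[...,1]-.05)<.09)&(X[...,2]>.06);print('obst',m.sum(),X[m].min(0) if m.any() else '',X[m].max(0) if m.any() else '')
E
```

```text
2490 [[ 0.783 -0.145  0.031]
 [ 0.864  0.079  0.165]
 [ 0.94   0.263  0.168]]
obst 2468 [ 0.73399526 -0.03339963  0.06000346] [0.85994646 0.13999728 0.16892226]
```

```bash
python3 - <<'E'
from h import *
for n in('scene','side'):
    im,d=snapshot(n);p=camera_params(n);K=np.array(p['mtx']);T=np.array(p['extrinsics']);v,u=np.mgrid[:400,:640]
    X=np.stack([(u-K[0,2])/K[0,0]*d,-(v-K[1,2])/K[1,1]*d,-d],-1)@T[:3,:3].T+T[:3,3]
    for a,b in((.05,.09),(.09,.12),(.12,.145),(.145,.18),(.18,.3)):
        print(n,a,b,[f'{np.percentile(q,2):.3f}/{len(q)}' if len(q:=X[...,0][(d>0)&(X[...,0]>.71)&(X[...,0]<.95)&(X[...,1]>y)&(X[...,1]<y+.03)&(X[...,2]>a)&(X[...,2]<b)])>3 else '-' for y in(-.06,-.03,0,.03,.06,.09,.12)])
E
```

```text
scene 0.05 0.09 ['0.798/227', '0.744/293', '0.738/89', '0.738/106', '0.739/101', '0.748/168', '0.782/13']
scene 0.09 0.12 ['0.805/166', '0.745/200', '0.743/45', '0.744/40', '0.744/43', '0.746/62', '0.783/40']
scene 0.12 0.145 ['0.790/152', '0.777/163', '0.772/55', '0.773/47', '0.775/39', '0.782/41', '0.782/39']
scene 0.145 0.18 ['0.809/143', '0.779/396', '0.780/294', '0.780/281', '0.781/254', '0.783/253', '0.784/235']
scene 0.18 0.3 ['-', '-', '-', '-', '-', '-', '-']
side 0.05 0.09 ['-', '0.742/205', '0.737/137', '0.737/159', '0.738/101', '0.746/199', '0.782/117']
side 0.09 0.12 ['-', '0.743/95', '0.742/69', '0.742/78', '0.744/71', '0.746/106', '0.782/100']
side 0.12 0.145 ['-', '0.776/57', '0.771/58', '0.771/62', '0.773/70', '0.781/82', '0.782/94']
side 0.145 0.18 ['0.800/10', '0.777/308', '0.779/337', '0.778/344', '0.779/375', '0.781/401', '0.783/431']
side 0.18 0.3 ['-', '-', '-', '-', '-', '-', '-']
```

An open drawer reaches x≈0.738 below z 0.12, and the cabinet front is at x≈0.775. With the TCP at x≈0.697 and tip z≈0.074, everything clears. I'll turn to the fixture heading, go over the handle and descend behind it.

```bash
python3 -m handwheel '[[[0,0,0,1],[0,0,0,1],[0,0,0,1],[0,0,0,1],[0,0,0,0.95],[0.6,-0.2,0,0],[0.9,-0.23,0,0],[1,-0.25,0,0],[1,-0.25,0,0],[1,-0.25,0,0],[0.9,-0.23,0,0],[0.5,-0.13,0,0],[0.27,-0.07,0,0],[0,0,0,0],[0,0,0,0]]]'
python3 - <<'E'
from prof import *
s=sense();M=R.from_quat(s['tool_rot']).as_matrix();c,k=np.cos(YAW),np.sin(YAW);Rm=np.array([[c,-k],[k,c]])
print(np.degrees(np.arctan2(M[1,0],M[0,0])),'fix',(Rm.T@(s['tcp_pos'][:2]-[.6080,.0699])).round(4))
im,d=snapshot('scene');p=camera_params('scene');K=np.array(p['mtx']);T=np.array(p['extrinsics']);v,u=np.mgrid[:400,:640]
X=np.stack([(u-K[0,2])/K[0,0]*d,-(v-K[1,2])/K[1,1]*d,-d],-1)@T[:3,:3].T+T[:3,3];Q=(X[...,:2]-[.608,.0699])@Rm
m=(d>0)&(X[...,2]>.068)&(X[...,2]<.092)&(abs(Q[...,0]-.065)<.03)&(abs(Q[...,1]-.012)<.03);print('handle',m.sum(),Q[m].mean(0).round(4),X[m][:,2].max())
E
```

```text
t: 24.78
tcp_pos: [0.6965, 0.0549, 0.1214]
tool_rot: [0.995, -0.096, -0.001, 0.0]
force: [-0.4, 0.4, -0.1]
finger_gap: 0.001
gripper_force: 0.0
-11.033547538497393 fix [0.0898 0.0023]
handle 28 [0.0656 0.0105] 0.0904076401080337
```

```bash
python3 -m handwheel '[[[0,0,0.5,0],[0,0,0.8,0],[0,0,0.5,0],[0,0,0.1,0],[0,0,0,0],[-0.15,0,0,0],[-0.2,0,0,0],[-0.3,0,0,0],[-0.3,0,0,0],[-0.3,0,0,0],[-0.3,0,0,0]]]'
python3 -m handwheel '[[[-0.3,0,0,0],[-0.3,0,0,0],[-0.2,0,0,0],[-0.15,0,0,0],[-0.1,0,0,0],[-0.1,0,0,0],[-0.05,0,0,0],[-0.04,0,0,0],[0,0,0,0]]]'
```

```text
t: 26.2
tcp_pos: [0.6739, 0.0495, 0.0765]
tool_rot: [0.995, -0.094, 0.017, 0.009]
force: [23.1, -36.3, -15.1]
finger_gap: -0.001
gripper_force: 21.4
t: 27.32
tcp_pos: [0.6289, 0.0695, 0.0742]
tool_rot: [0.995, -0.095, 0.0, -0.0]
force: [1.3, 1.3, 1.2]
finger_gap: 0.0
gripper_force: 0.6
```

There was an unexpected side force midway, so the pin may have slipped off the face's edge. I'll raise clear and measure where the handle and stack are now.

```bash
cat > kp.py <<'E'
from prof import *
W=np.array([.6080,.0699]);c,k=np.cos(YAW),np.sin(YAW);Rm=np.array([[c,-k],[k,c]])
def world(n):
    im,d=snapshot(n);p=camera_params(n);K=np.array(p['mtx']);T=np.array(p['extrinsics']);v,u=np.mgrid[:400,:640]
    X=np.stack([(u-K[0,2])/K[0,0]*d,-(v-K[1,2])/K[1,1]*d,-d],-1)@T[:3,:3].T+T[:3,3];return X[d>0]
def handle(P,nm):
    Q=(P[:,:2]-W)@Rm;D=Q-[.022,.046];r=np.hypot(*D.T);m=(P[:,2]>.068)&(P[:,2]<.095)&(r>.043)&(r<.067)
    a=m&(P[:,2]>.056)
    if m.sum(): h=np.median(Q[m],0);print(nm,'handle',m.sum(),h.round(4),'q',(-np.arctan2(*(h-[.022,.046])[::-1])-.268).round(3),'zmax',P[m,2].max().round(4))
    m=(P[:,2]>.057)&(P[:,2]<.066)&(r>.015)&(r<.045)
    if m.sum(): h=np.median(Q[m],0);print(nm,'arm',m.sum(),'q',(-np.arctan2(*(h-[.022,.046])[::-1])-.268).round(3))
E
python3 -m handwheel '[[[0,0,-1,0],[0,0,-1,0],[0,0,0,0]]]'
python3 - <<'E'
from kp import *
s=sense();print('tcp fix',(Rm.T@(s['tcp_pos'][:2]-W)).round(4));P=[world('scene'),world('side')];handle(P[0],'scene');handle(P[1],'side')
im,d=snapshot('wrist');handle(cloud(s,d),'wrist')
E
```

```text
t: 27.7
tcp_pos: [0.6301, 0.0687, 0.1258]
tool_rot: [0.995, -0.096, 0.002, -0.0]
force: [-0.4, -0.1, -0.1]
finger_gap: -0.002
gripper_force: 0.0
tcp fix [0.0219 0.0031]
scene handle 31 [ 0.0025 -0.0109] q 1.632 zmax 0.092
scene arm 5 q 1.855
side handle 47 [-0.0006 -0.0037] q 1.729 zmax 0.0942
side arm 59 q 1.76
wrist handle 167 [ 0.0094 -0.0065] q 1.538 zmax 0.0936
wrist arm 739 q 1.593
```

The keeper has swung to q≈1.6, so only about 5 mm remains to the stop. I'll realign on the pin laterally and finish gently.

```bash
python3 -m handwheel '[[[0.2,0.36,0.4,0],[0,0,0.8,0],[0,0,0.6,0],[0,0,0.26,0],[0,0,0,0],[-0.1,0,0,0],[-0.1,0,0,0],[-0.08,0,0,0],[-0.06,0,0,0],[0,0,0,0]]]'; python3 -m handwheel '[[[-0.04,0,0,0],[-0.04,0,0,0],[0,0,0,0]]]'; python3 -m handwheel '[[[-0.03,0,0,0],[0,0,0,0]]]'
python3 - <<'E'
from kp import *
s=sense();print('tcp fix',(Rm.T@(s['tcp_pos'][:2]-W)).round(4),s['force'].round(1));handle(world('side'),'side')
E
```

```text
t: 29.1
tcp_pos: [0.6241, 0.06, 0.0729]
tool_rot: [0.995, -0.096, 0.0, -0.0]
force: [1.7, 0.2, 0.7]
finger_gap: 0.001
gripper_force: 0.4
t: 29.48
tcp_pos: [0.6218, 0.0604, 0.0725]
tool_rot: [0.995, -0.096, -0.0, 0.0]
force: [0.2, 1.1, 0.4]
finger_gap: 0.0
gripper_force: 0.4
t: 29.72
tcp_pos: [0.6211, 0.0605, 0.0725]
tool_rot: [0.995, -0.096, -0.0, -0.0]
force: [0.7, 0.9, 0.0]
finger_gap: 0.002
gripper_force: 0.5
tcp fix [ 0.0146 -0.0067] [0.7 0.9 0. ]
side handle 72 [-0.0005 -0.0011] q 1.749 zmax 0.094
side arm 59 q 1.844
```

```bash
for i in 1; do python3 -m handwheel '[[[-0.04,0,0,0],[0,0,0,0]]]'; done; python3 -m handwheel '[[[-0.04,0,0,0],[0,0,0,0]]]'; python3 -m handwheel '[[[-0.04,0,0,0],[0,0,0,0]]]'
```

```text
t: 30.02
tcp_pos: [0.6208, 0.0606, 0.0726]
tool_rot: [0.995, -0.096, 0.001, -0.0]
force: [3.3, 0.3, -1.0]
finger_gap: 0.001
gripper_force: 1.4
t: 30.28
tcp_pos: [0.6207, 0.0606, 0.0727]
tool_rot: [0.995, -0.096, 0.002, -0.0]
force: [4.9, 0.6, -3.3]
finger_gap: -0.0
gripper_force: 2.5
t: 30.52
tcp_pos: [0.6207, 0.0606, 0.0727]
tool_rot: [0.995, -0.096, 0.003, 0.0]
force: [6.6, -0.6, -3.6]
finger_gap: -0.001
gripper_force: 3.2
```

The tool has stopped with force rising, so the keeper is at its stop. I'll release, withdraw and verify.

```bash
python3 -m handwheel '[[[0.2,0,0,0],[0.1,0,-0.3,0],[0,0,-1,0],[0,0,-1,0],[0,0,-0.8,0],[-0.7,0,-0.5,0],[-1,0,-0.3,0],[-1,0,0,0],[-0.8,0,0,0],[0,0,0,0],[0,0,0,0]]]'
python3 - <<'E'
from kp import *
handle(world('side'),'side');handle(world('scene'),'scene')
s=sense();im,d=snapshot('wrist');cv2.imwrite('pics/w13.png',im[:,:,::-1]);P=cloud(s,d);handle(P,'wrist')
m=P[:,2]<.056
analyse(P[m],(.6067,.0688));fit(P[m],[.6080,.0699],.4,.0445,.0545,.049)
# spare, other things vs first image by depth: spare cone fit in both
f=np.load('pics/w1.npz');P0=cloud({'tcp_pos':f['p'],'tool_rot':f['r']},f['d'])
for nm,A in(('then',P0),('now',P)): print(nm);fit(A,[.5619,-.0606],-.4,.0235,.0325,.0285)
E
```

```text
t: 31.9
tcp_pos: [0.5399, 0.0764, 0.1703]
tool_rot: [0.995, -0.096, 0.0, 0.0]
force: [1.1, -0.8, 0.1]
finger_gap: 0.002
gripper_force: 0.0
side handle 43 [-0.0053 -0.0019] q 1.821 zmax 0.0926
side arm 60 q 1.872
scene handle 31 [-0.0027 -0.0088] q 1.726 zmax 0.0925
scene arm 9 q 1.475
wrist handle 184 [-0.0028 -0.0035] q 1.767 zmax 0.093
wrist arm 658 q 1.792
horseshoe [1.03 1.56] 604 r pct [0.0327 0.0361 0.0394]
cup rim C [2.2  1.34] 33 0.00031
W0 ring tilt deg [-1.19 -1.07] z27 50.5
cup ring tilt deg [0.64 0.09] z27 50.49
1830 [ 0.608   0.07    0.0487 -0.0065  0.0022] tilt deg 0.39 med 0.00048
then
863 [ 0.5631 -0.0604  0.0296 -0.0376 -0.0061] tilt deg 2.18 med 0.0005
now
1435 [ 0.5615 -0.0618  0.0296 -0.0038  0.0243] tilt deg 1.41 med 0.00046
```

The stack is flat and centred to about 1 mm, the keeper is at its stop (q≈1.76), the spare hasn't moved, and the robot is clear. Handing in.

```bash
python3 -c "
from station import sign_off
print(sign_off())"
```

```text
the job is handed in; nothing more can be done
None
```

I slid dome_1 then cup_1 into the well over cup_2, flat and centred to about 1 mm, swung the keeper to its stop (q ≈ 1.76), left the spare where it was, and signed off at about 32 s; the first keeper push briefly met about 45 N at the fingers, cause not identified.

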